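# Cylinder liner off the arbor, re-gripped and stood for inspection

### The arm

A 6-joint arm with a two-finger parallel gripper is mounted at the origin on the work surface. World frame = base frame: x ahead of the robot, y to its left, z up, the work surface at z = 0. Lengths are in m, angles in rad, forces in N, time in s.
With the tool pointing down it reaches from about 0.325 to 0.85 m from the base axis. Payload 4.4 kg.
Tool frame: the origin (TCP) lies between the finger pads; the fingertips stand 8 mm ahead of it and the grasp point (between the pads) lies 11 mm behind it (env.tcp_to_tips is the distance from the TCP to the fingertips, in m); z points along the fingers, y is the direction in which the jaws open and shut (so a half turn about z gives the same grasp; the last joint's range is limited). The gripper opens to 94 mm and grips with 3 to 60 N. Pads are 16 mm wide; open, the fingers measure 119 mm over their backs; the gripper's body (75 mm by 177 mm) begins 78 mm behind the grasp point.
Start: joints at [1.129, 0.207, 1.542, -0, 1.393, -0.15], TCP at [0.165, 0.551, 0.213] pointing down, gripper open.
Joint ranges: [-2.73, 2.73], [-0.86, 2.22], [0.23, 2.46], [-1.11, 4.25], [0.08, 2.63], [-2.82, 2.82]. Speed limits (rad/s): [2.79, 2.79, 3.14, 3.14, 3.14, 3.14].

### API

Orientations are given as a 3x3 rotation matrix whose columns are the frame's x, y, z axes.
In Python, from cell import env, vision, finder gives the robot as it stands.
- The arm moves only by the tool send_rows, never from a script. Its argument "deltas" is text: rows parted by semicolons, each of 5 numbers parted by spaces: the shift along the tool's x, y, z in m, then the turn about the tool's z in degrees, then the opening, from 0 (shut) to 1 (fully open). A call has 1 to 8 rows; each row is the pose to reach, as a shift and turn from the pose measured when the call began, along the tool's axes at that moment; what a row does not reach only later rows make up. A row lasts 1/12 s, in which the tool goes at most 41.7 mm and 7.16 degrees, less where a joint would pass 70% of its speed; a pose out of reach is approached as far as the arm can. A call with a gripper value outside its range is refused whole. The fingers move at their own pace and stop on an object; "force" is the grip in N (left out, the last holds). Time passes only in rows, so rows that repeat a pose let the fingers close. It gives the time, the measured TCP pose, the force and the opening at its end, in the units of the state.
- env.get_state(): the state, without advancing time (a new reading comes with each control period).
- vision.camera(name): name is "scene" or "top" or "wrist"; returns a dict with "pixels" (480x640x3 uint8, red, green, blue), "fov_y" (degrees; the focal length in pixels is half the picture's height over the tangent of half this angle, whatever the lens; pixels are square), "cx", "cy" (the principal point, pixels), "xyz" and "rotation" of the camera in the world; the wrist camera has in their place "tool_from_camera" (4x4, takes a point from camera to tool coordinates, whose origin is the TCP and whose axes are the flange's). Camera axes: x right, y down, z forward; pixel columns grow to the right and rows downward; lengths in m; the calibration is good to about 2 mm. A picture is of the moment at which its call begins: read the wrist's pose just before it. There is no depth.
- env.sign_off(): hands the job in, once; it reports no verdict.
Trained networks look in a picture, given as the dict that the camera call returned (one of the last four; its "shot" number tells which), for a name from the list of things; names that differ only in an ending like _2 or _b are one class to them, and where a whole thing is asked for, a point or a joint stands for the part that bears it (a point fixed in the world has none). Each returns a list of dicts, best first, with "score" (0 to 1); they miss things now and then, are a little off and sometimes report something else, mostly with a low value. They report only what shows in the picture. A call takes as long as a camera call. They do not tell look-alikes from the thing itself.
- finder.cut_out(name, picture): "pixels" (480x640 bool, what is visible of it) and "point" ([column, row] in pixels, amid what is visible of it).
The state is a dict: "time_s": time; "qpos": joint angles; "joint_vel": joint speeds; "tau": joint torques, N m; "tcp_pos": TCP position; "ee_rot": TCP orientation; "wrist_force": force on the tool from outside, world axes, zero at the start; "wrist_torque": the same for the moment, N m; "opening": finger opening in m.
Only numpy, scipy, OpenCV 4.12 (cv2) and the standard library are available. Lean on these libraries where they do the work, as an engineer would, in place of code of your own. Each camera call takes 0.05 s, during which the arm holds its last target. There are 200 camera calls.

### The job

Slide the steel cylinder liner off the open end of its horizontal arbor, lay it in the orange inclined rest blue end uppermost and other end down by the stop, and let go of it there. Then take it again at a new angle and stand it upright, blue end up, wholly on the round inspection plate, lowering it until it touches before letting go. Never drop or lay the clean liner on the bench, and do not shift the brass nut, the jar or the piston.

Things in the scene. Friction and masses are not known exactly. Their poses are not given: they have to be found in the camera images.
- liner_center (a point): Centre of the liner: loose rigid steel tube, 120 mm long, 36 mm outside, 26 mm inside diameter, about 0.2 kg, blue over the last 16 mm of one end. Its x axis runs along the tube to the blue end. It starts level on the arbor bar, blue end towards the upright; the top of its bore rests on the bar, so its centre is 6 mm below the bar's axis and 6 mm of lift centres it on the bar.
- arbor_stand: Fixed grey stand; origin under the middle of its base plate (210 x 70 x 12 mm). A grey upright (50 mm wide, 16 mm thick, top 162 mm above the bench) at its +x end carries a level steel bar, 14 mm in diameter, 175 mm long, axis 130 mm above the bench, that points to -x and is open at that end.
- arbor_tip (a point): Middle of the open end of the arbor bar; x axis points along the bar from here to the upright, so the liner comes off along -x. The liner's centre starts 80 to 100 mm from this point, and is clear of the bar once it lies 60 mm or more beyond it.
- cradle: Fixed inclined rest; origin under the middle of its grey base plate (110 x 80 x 12 mm). It carries an orange 90-degree V trough sloping at 45 degrees, high end towards its +x, with an orange stop across the low end. The trough holds only the lower 55 mm of the liner and is 47 mm wide outside; the upper 65 mm of the liner stands free on all sides.
- cradle_seat (a point): Where the liner's centre lies when it is seated in the inclined rest against the stop, 100 mm above the bench. x axis level, from the low to the high end; z up. A seated liner's axis points along +x and up equally (45 degrees). The liner goes in square to the slope and may stay where it is put instead of sliding down to the stop.
- plate_top (a point): Middle of the top face of the round inspection plate, fixed, 130 mm in diameter, dark steel with a pale stone top face, 14 mm above the bench.
- locknut_center (a point): Bystander: centre of a loose brass ring nut lying flat, 48 mm diameter, 18 mm high.
- jar_center (a point): Bystander: centre of a loose amber jar with black cap and yellow label, 44 mm diameter, 55 mm high.
- piston_center (a point): Bystander: centre of a loose aluminium piston standing on end, 40 mm diameter, 60 mm high.
Things that resemble listed ones, but are neither listed nor needed, are in the scene too. Leave any green look-alike of the cradle alone. Of the things that look like the part that bears liner_center, the smaller one is meant.

How it is judged:
On the way, in this order (a step that is already met when the one before it is completed fails the run):
1. the liner lies let go in the inclined rest, blue end up (distance between liner_center and cradle_seat below 0.025 m and angle between liner_center's own x axis and vertical between 0.65 and 0.92 rad and contact force between the fingers and liner below 0.1 N and linear speed of liner below 0.03 m/s), for 0.2 s.
2. the liner is held upright, blue end up, touching or within 8 mm of the inspection plate (horizontal distance between liner_center and plate_top below 0.05 m and z of liner_center in the frame of plate_top below 0.068 m and angle between liner_center's own x axis and vertical below 0.25 rad and contact force between the fingers and liner above 0.5 N), for 0.05 s.
At the end, for the whole second after the job is handed in: The liner stands by itself, at rest and released, upright within 0.08 rad with its blue end up, on the inspection plate with its axis within 50 mm of the plate's middle (horizontal distance between liner_center and plate_top below 0.05 m and z of liner_center in the frame of plate_top between 0.054 and 0.066 m and angle between liner_center's own x axis and vertical below 0.08 rad and linear speed of liner below 0.02 m/s and contact force between the fingers and liner below 0.1 N); the robot touches nothing.
It fails at once if the liner lies on the bench (its centre below 25 mm) (height (world z) of liner_center below 0.025 m).
It fails at once if the nut, the jar or the piston is shifted by more than 25 mm or knocked over (distance of any of locknut_center, jar_center, piston_center from where it was at the start of the episode above 0.025 m or angle between any of locknut_center, jar_center, piston_center's own z axis and vertical above 0.5 rad).
It also fails if it takes over 67 s, if anything falls off the work surface, if the arm or the gripper's body presses on something with over 40 N, if the wrist force passes 120 N, or if a joint passes its speed limit or range.

## Working session

There is one attempt and no reset: what is moved stays moved. The work goes in short steps, Python scripts to look and compute and a tool call to move; the robot and the scene stay as the last step left them, time stands still between calls to the robot, and variables do not carry over. Pictures are saved under pics/ and viewed, about 8 in all and at most 12, crops included, and the job is handed in when it is done.

Besides the shell and the picture viewer there is one more tool, called by a JSON object that holds its "name" and its "arguments". send_rows: Moves the arm, as the interface text tells. Its arguments: {"type":"object","properties":{"deltas":{"type":"string"},"force":{"type":"number"}},"required":["deltas"]}

```bash
ls; mkdir -p pics; python3 - <<'E'
from cell import env, vision, finder
import cv2,numpy as np
s=env.get_state();print({k:np.round(v,3).tolist() for k,v in s.items()}); print(env.tcp_to_tips)
for n in ["scene","top"]:
    p=vision.camera(n);cv2.imwrite(f"pics/{n}0.png",p["pixels"][:,:,::-1])
    print(n,p["fov_y"],p["cx"],p["cy"],p["xyz"],np.round(p["rotation"],4).tolist())
    for o in ["liner_center","arbor_stand","cradle","plate_top","locknut_center","jar_center","piston_center"]:
        try: print(o,[(round(d["score"],2),np.round(d["point"]).tolist(),int(d["pixels"].sum())) for d in finder.cut_out(o,p)])
        except Exception as e: print(o,e)
E
```

```text
pics
{'time_s': 0.0, 'qpos': [1.128, 0.207, 1.543, -0.0, 1.393, -0.151], 'joint_vel': [-0.0, 0.001, -0.001, 0.001, 0.002, 0.001], 'tau': [0.0, -37.088, -28.141, 0.07, 0.036, -0.0], 'tcp_pos': [0.165, 0.55, 0.212], 'ee_rot': [[-0.958, 0.288, -0.001], [0.288, 0.958, -0.002], [0.0, -0.002, -1.0]], 'wrist_force': [0.111, 0.401, -0.368], 'wrist_torque': [0.052, -0.002, -0.021], 'opening': 0.094}
0.008
scene 51.21772158541052 313.98518668927915 245.10671479784034 [ 1.24284283 -0.00171925  0.76322106] [[-0.0286, 0.6979, -0.7156], [0.9995, 0.0272, -0.0134], [0.0101, -0.7157, -0.6984]]
liner_center [(0.89, [167.0, 202.0], 1643), (0.66, [181.0, 248.0], 1115)]
arbor_stand [(0.64, [184.0, 296.0], 3954)]
cradle [(0.94, [310.0, 278.0], 2089), (0.62, [339.0, 360.0], 2877)]
plate_top []
locknut_center [(0.71, [255.0, 296.0], 387)]
jar_center [(0.93, [387.0, 312.0], 707), (0.45, [314.0, 229.0], 424)]
piston_center [(0.58, [314.0, 232.0], 406)]
top 53.38561752433155 321.0621534013632 239.84323363836742 [ 0.38968269 -0.03362063  1.16516867] [[-0.0061, -0.9886, 0.1503], [-1.0, 0.006, -0.0012], [0.0003, -0.1503, -0.9886]]
liner_center [(0.96, [458.0, 327.0], 1607), (0.76, [418.0, 208.0], 882)]
arbor_stand [(0.96, [408.0, 214.0], 2175)]
cradle [(0.84, [294.0, 162.0], 1322), (0.58, [310.0, 242.0], 1432)]
plate_top [(0.96, [192.0, 235.0], 2218)]
locknut_center [(0.76, [359.0, 210.0], 265)]
jar_center [(0.89, [252.0, 201.0], 371)]
piston_center [(0.59, [313.0, 292.0], 232)]
```

View pics/scene0.png

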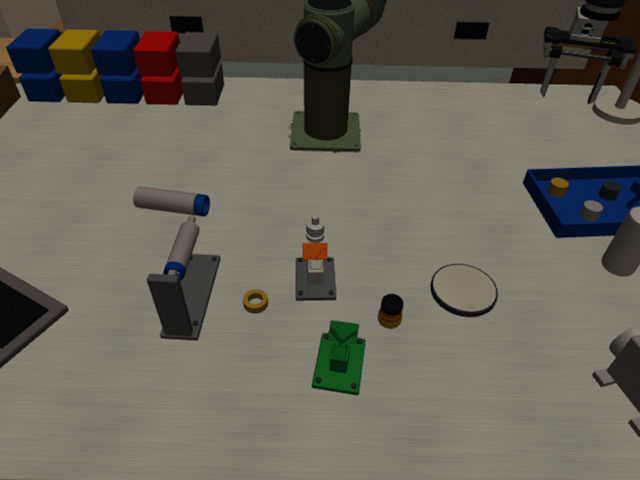

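View pics/top0.png

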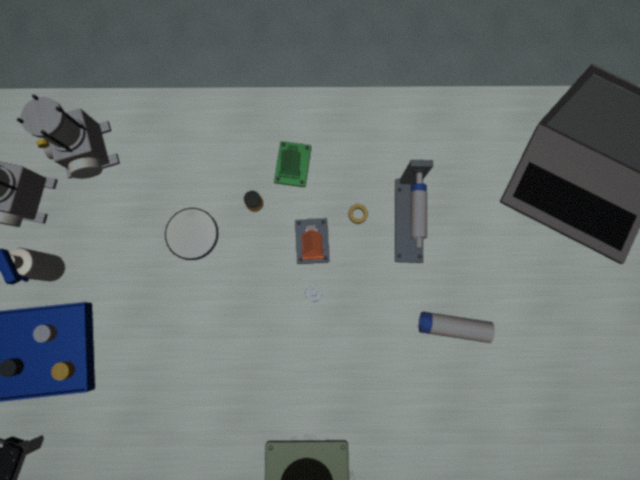

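Both pictures show two tubes. The big one lies on the bench (top 458,327; scene 170,202), and the smaller one is on the arbor (top 418,208; scene 181,248) with its blue end by the upright. I choose the smaller one. There are two cradles: orange (top 312,242; scene 316,265) and green (top 293,163), and I choose orange. Next is one close crop to check the choice and the directions.

```bash
python3 - <<'E'
import cv2,numpy as np
a=cv2.imread("pics/top0.png");b=cv2.imread("pics/scene0.png")
f=lambda im,x,y,w,h:cv2.convertScaleAbs(cv2.resize(im[y:y+h,x:x+w],(400,int(400*h/w)),interpolation=cv2.INTER_CUBIC),alpha=1.5)
o=np.vstack([np.hstack([f(a,280,190,70,52+18),f(a,380,150,70,70)]),np.hstack([f(b,270,210,80,40+40),f(b,140,210,100,100)])])[:,:]
cv2.imwrite("pics/crop1.png",cv2.resize(o,(600,600)))
E
```

```text
(no output)
```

View pics/crop1.png

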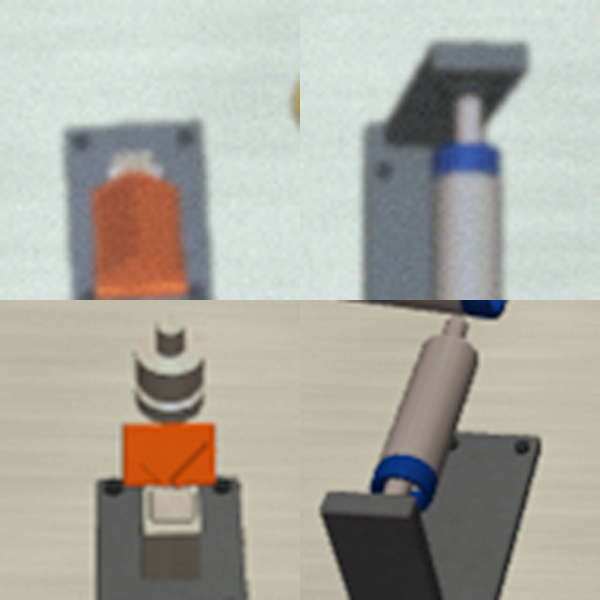

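The crop confirms the choice. The small tube is on the bar with its blue end at the upright (+x) and the open end towards the robot. The orange trough has its stop at the low (-x) end and its pillar at the high +x end. Next I measure both.

```bash
cat > h.py <<'E'
from cell import env, vision, finder
import cv2,numpy as np
def pix_ray(p,uv):
    f=240/np.tan(np.radians(p["fov_y"])/2)
    d=np.array([(uv[0]-p["cx"])/f,(uv[1]-p["cy"])/f,1.])
    return np.array(p["xyz"]),np.array(p["rotation"])@d
def on_z(p,uv,z):
    o,d=pix_ray(p,uv); return o+d*(z-o[2])/d[2]
def proj(p,X):
    f=240/np.tan(np.radians(p["fov_y"])/2)
    c=np.array(p["rotation"]).T@(np.asarray(X,float)-p["xyz"]); return np.array([p["cx"]+f*c[0]/c[2],p["cy"]+f*c[1]/c[2]])
def ends(m):
    y,x=np.nonzero(m); P=np.c_[x,y].astype(float); c=P.mean(0)
    _,_,v=np.linalg.svd(P-c,full_matrices=False); t=(P-c)@v[0]; w=(P-c)@v[1]
    mid=(w.max()+w.min())/2
    return [c+v[0]*a+v[1]*mid for a in (t.min(),t.max())], w.max()-w.min()
def big(mask):
    n,l,s,_=cv2.connectedComponentsWithStats(mask.astype(np.uint8)); return l==1+np.argmax(s[1:,4])
def box(m): return cv2.boxPoints(cv2.minAreaRect(np.argwhere(m)[:,::-1].astype(np.float32)))
E
python3 - <<'E'
from h import *
p=vision.camera("top")
for d in finder.cut_out("liner_center",p):
    m=big(d["pixels"]); e,w=ends(m); z=.124
    print("liner",[np.round(on_z(p,x,z)[:2],4).tolist() for x in e],w)
hsv=cv2.cvtColor(p["pixels"],cv2.COLOR_RGB2HSV)
o=(cv2.inRange(hsv,(3,120,60),(16,255,255))>0); o[:,:290]=0;o[:,335:]=0
m=big(o);print("orange box px",box(m).round(1).tolist())
for d in finder.cut_out("cradle",p):
    b=box(big(d["pixels"]));print("cradle",[np.round(on_z(p,x,.012)[:2],4).tolist() for x in b],np.mean([on_z(p,x,.012)[:2] for x in b],0))
for d in finder.cut_out("arbor_stand",p):
    b=box(big(d["pixels"]));print("stand",[np.round(on_z(p,x,.012)[:2],4).tolist() for x in b])
for n,z in [("plate_top",.014),("locknut_center",.01),("jar_center",.055),("piston_center",.06)]:
    for d in finder.cut_out(n,p)[:1]:
        (c,_,_)=cv2.minAreaRect(np.argwhere(d["pixels"])[:,::-1].astype(np.float32)); print(n,on_z(p,c,z).round(4))
for uv in [(419,253),(420,172)]: print("bar",on_z(p,uv,.13).round(4))
q=vision.camera("scene")
for d in finder.cut_out("cradle",q):
    print("cradle scene",[np.round(on_z(q,x,.012)[:2],4).tolist() for x in box(big(d["pixels"]))])
E
```

```text
liner [[0.6759, -0.2541], [0.5527, -0.2516]] 17.031323504781902
liner [[0.3722, -0.2441], [0.3435, -0.4063]] 22.485407941163928
orange box px [[301.20001220703125, 230.6999969482422], [321.29998779296875, 229.39999389648438], [323.1000061035156, 257.8999938964844], [303.0, 259.1000061035156]]
cradle [[0.7082, 0.0827], [0.821, 0.0681], [0.8084, -0.0132], [0.696, 0.0026]] [0.75839762 0.03506021]
cradle [[0.6165, 0.0324], [0.6213, -0.0514], [0.5108, -0.0573], [0.5061, 0.0254]] [ 0.563694   -0.01270767]
stand [[0.5144, -0.194], [0.7759, -0.2281], [0.7656, -0.3182], [0.5047, -0.2812]]
plate_top [0.5823 0.2816 0.014 ]
locknut_center [ 0.6317 -0.1266  0.01  ]
jar_center [0.6536 0.1248 0.055 ]
piston_center [ 0.4362 -0.0179  0.06  ]
bar [ 0.5166 -0.2486  0.13  ]
bar [ 0.6995 -0.2576  0.13  ]
cradle scene [[0.8162, -0.0121], [0.6688, 0.0019], [0.6811, 0.0889], [0.8257, 0.0653]]
```

```bash
cat >> h.py <<'E'
def go(x,y,z,yaw=None):
    "tool-frame shift to a world TCP; yaw = world heading (deg) wanted for tool x"
    s=env.get_state(); R=np.array(s["ee_rot"]); d=R.T@(np.array([x,y,z])-s["tcp_pos"])
    h=np.degrees(np.arctan2(R[1,0],R[0,0])); t=0 if yaw is None else -((yaw-h+180)%360-180)
    print("delta",d.round(4),"turn",round(t,2),"| tcp",np.round(s["tcp_pos"],4),"t",round(s["time_s"],2),"open",round(s["opening"],4),"F",np.round(s["wrist_force"],2),"T",np.round(s["wrist_torque"],3),"tilt",np.round(R[2,:],3),"head",round(h,1))
E
python3 - <<'E'
from h import *
p=vision.camera("top")
for uv in [(301.5,234.3),(321.5,234.3)]: print(on_z(p,uv,.093).round(4))
for uv in [(303,259),(323,258)]: print(on_z(p,uv,.058).round(4))
go(.655,-.253,.21,178)
E
```

```text
[0.5657 0.0095 0.093 ]
[ 0.5654 -0.036   0.093 ]
[0.513  0.0074 0.058 ]
[ 0.5151 -0.0392  0.058 ]
delta [-0.7001 -0.6289  0.0035] turn -14.72 | tcp [0.1654 0.5507 0.2135] t 1.35 open 0.0941 F [0.09 0.02 0.55] T [-0.044  0.031 -0.026] tilt [-0.  0. -1.] head 163.3
```

{"name": "send_rows", "arguments": {"deltas": "-0.7 -0.629 0 0 1;-0.7 -0.629 0 0 1;-0.7 -0.629 0 0 1;-0.7 -0.629 0 0 1;-0.7 -0.629 0 0 1;-0.7 -0.629 0 0 1;-0.7 -0.629 0 0 1;-0.7 -0.629 0 0 1"}}

```text
time_s: 2.02
tcp_pos: [0.3394, 0.2643, 0.2138]
ee_rot: [[-0.958, 0.287, 0.001], [0.287, 0.958, 0.0], [-0.001, 0.001, -1.0]]
wrist_force: [0.2, -0.1, 0.6]
opening: 0.0939
```

```bash
python3 -c "
from h import *
go(.655,-.253,.21,178)"
```

```text
delta [-0.4508 -0.4049  0.0039] turn -14.69 | tcp [0.3394 0.2643 0.2138] t 2.02 open 0.0939 F [ 0.21 -0.14  0.63] T [ 0.021 -0.032 -0.008] tilt [-0.001  0.001 -1.   ] head 163.3
```

{"name": "send_rows", "arguments": {"deltas": "-0.451 -0.405 0 -15 1;-0.451 -0.405 0 -15 1;-0.451 -0.405 0 -15 1;-0.451 -0.405 0 -15 1;-0.451 -0.405 0 -15 1;-0.451 -0.405 0 -15 1;-0.451 -0.405 0 -15 1;-0.451 -0.405 0 -15 1"}}

```text
time_s: 2.68
tcp_pos: [0.5056, -0.008, 0.2139]
ee_rot: [[-1.0, 0.03, 0.002], [0.03, 1.0, 0.001], [-0.002, 0.001, -1.0]]
wrist_force: [0.6, 0.6, 0.9]
opening: 0.0939
```

```bash
python3 -c "
from h import *
go(.655,-.253,.21,178)"
```

```text
delta [-0.1566 -0.2404  0.0041] turn 0.28 | tcp [ 0.5056 -0.008   0.2139] t 2.68 open 0.0939 F [0.62 0.56 0.9 ] T [ 0.072 -0.049  0.011] tilt [-0.002  0.001 -1.   ] head 178.3
```

{"name": "send_rows", "arguments": {"deltas": "-0.157 -0.24 0 0 1;-0.157 -0.24 0 0 1;-0.157 -0.24 0 0 1;-0.157 -0.24 0 0 1;-0.157 -0.24 0 0 1;-0.157 -0.24 0 0 1;-0.157 -0.24 0 0 1;-0.157 -0.24 0 0 1"}}

```text
time_s: 3.35
tcp_pos: [0.6569, -0.2595, 0.2113]
ee_rot: [[-0.999, 0.035, 0.002], [0.035, 0.999, -0.002], [-0.002, -0.002, -1.0]]
wrist_force: [-1.3, 0.1, 0.2]
opening: 0.0942
```

```bash
cat >> h.py <<'E'
def wrist():
    s=env.get_state(); p=vision.camera("wrist"); T=np.eye(4); T[:3,:3]=s["ee_rot"]; T[:3,3]=s["tcp_pos"]
    W=T@np.array(p["tool_from_camera"]); p["xyz"]=W[:3,3]; p["rotation"]=W[:3,:3]; return p
E
python3 -c "
from h import *
p=wrist(); cv2.imwrite('pics/w1.png',p['pixels'][:,:,::-1]); print(p['xyz'])
for d in finder.cut_out('liner_center',p):
    m=big(d['pixels']); e,w=ends(m); print(d['score'],np.round(e).tolist(),[on_z(p,x,.124).round(4).tolist() for x in e],w)
go(.66,-.253,.113,178)"
```

```text
[ 0.58760897 -0.25721744  0.38339222]
0.81 [[326.0, 72.0], [325.0, 274.0]] [[0.549, -0.2521, 0.124], [0.677, -0.2568, 0.124]] 59.1677038961499
delta [-0.0048  0.0008  0.0994] turn 0.15 | tcp [ 0.6552 -0.2539  0.2124] t 3.45 open 0.0938 F [-0.08  0.12  0.51] T [0.055 0.033 0.002] tilt [ 0.     0.002 -1.   ] head 178.2
```

View pics/w1.png

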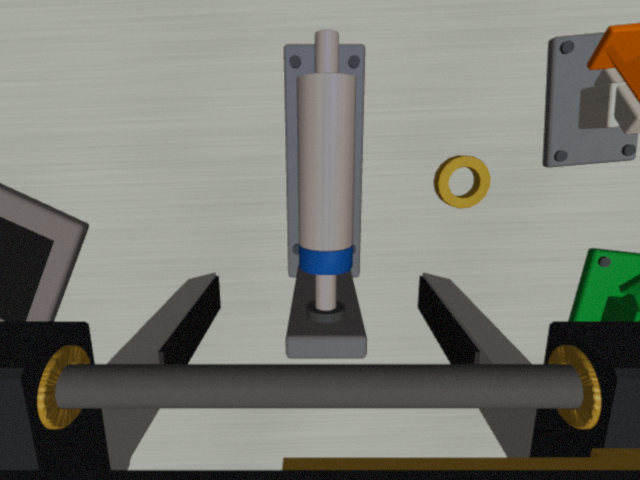

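The wrist view shows the small liner (column 326, rows 72 to 274, blue end at row 262) on the bar between the open fingers. The upright is behind it at rows 310 to 355. The ends project to x = 0.549 and 0.677, with a yaw of about -2°. Now I go down and grip near the blue end.

{"name": "send_rows", "arguments": {"deltas": "-0.003 0.002 0.04 0 1;-0.003 0.002 0.07 0 1;-0.003 0.002 0.099 0 1;-0.003 0.002 0.099 0 1;-0.003 0.002 0.099 0 1;-0.003 0.002 0.099 0 0;-0.003 0.002 0.099 0 0;-0.003 0.002 0.099 0 0", "force": 40}}

```text
time_s: 4.12
tcp_pos: [0.66, -0.2524, 0.117]
ee_rot: [[-0.999, 0.032, 0.005], [0.032, 0.999, -0.001], [-0.005, -0.0, -1.0]]
wrist_force: [0.6, -1.4, 0.9]
opening: 0.0773
```

{"name": "send_rows", "arguments": {"deltas": "0 0 0 0 0;0 0 0 0 0;0 0 0 0 0;0 0 0 0 0;0 0 0 0 0"}}

```text
time_s: 4.53
tcp_pos: [0.66, -0.2524, 0.117]
ee_rot: [[-0.999, 0.032, 0.005], [0.032, 0.999, -0.001], [-0.005, -0.0, -1.0]]
wrist_force: [-0.8, 0.4, -0.8]
opening: 0.0439
```

```bash
python3 -c "
from h import *
go(.478,-.2495,.119,178)"
```

```text
delta [ 0.1819 -0.0029 -0.0029] turn 0.17 | tcp [ 0.66   -0.2524  0.117 ] t 4.53 open 0.0439 F [-0.84  0.4  -0.81] T [ 0.021  0.006 -0.056] tilt [-0.005 -0.    -1.   ] head 178.2
```

{"name": "send_rows", "arguments": {"deltas": "0 -0.0035 0.002 0 0.4;0 -0.0035 0.002 0 0;0 -0.0035 0.002 0 0;0 -0.0035 0.002 0 0;0 -0.0035 0.002 0 0;0 -0.0035 0.002 0 0", "force": 40}}

```text
time_s: 5.03
tcp_pos: [0.6596, -0.2558, 0.1145]
ee_rot: [[-0.999, 0.032, 0.004], [0.032, 0.999, -0.0], [-0.004, -0.0, -1.0]]
wrist_force: [0.1, 0.0, -1.4]
opening: 0.0344
```

```bash
python3 -c "
from h import *
go(.478,-.2495,.121,178)"
```

```text
delta [ 0.1817  0.0005 -0.0072] turn 0.17 | tcp [ 0.6596 -0.2558  0.1145] t 5.03 open 0.0344 F [ 0.14  0.04 -1.44] T [-0.025 -0.024 -0.02 ] tilt [-0.004 -0.    -1.   ] head 178.2
```

{"name": "send_rows", "arguments": {"deltas": "0 0 -0.003 0 0;0 0 -0.006 0 0;0 0 -0.006 0 0;0 0 -0.006 0 0;0 0 -0.006 0 0"}}

```text
time_s: 5.45
tcp_pos: [0.6596, -0.2558, 0.1207]
ee_rot: [[-0.999, 0.032, 0.004], [0.032, 0.999, -0.0], [-0.004, -0.0, -1.0]]
wrist_force: [0.2, 0.2, -2.7]
opening: 0.034
```

{"name": "send_rows", "arguments": {"deltas": "0.01 0 0 0 0;0.03 0 0 0 0;0.055 0 0 0 0;0.08 0 0 0 0;0.08 0 0 0 0;0.08 0 0 0 0"}}

```text
time_s: 5.95
tcp_pos: [0.5786, -0.253, 0.1201]
ee_rot: [[-0.999, 0.033, 0.004], [0.033, 0.999, 0.0], [-0.004, 0.0, -1.0]]
wrist_force: [0.4, -0.4, -1.8]
opening: 0.0342
```

```bash
python3 -c "
from h import *
go(.478,-.2495,.121,178)
p=wrist()
for d in finder.cut_out('liner_center',p):
    m=big(d['pixels']); e,w=ends(m); print(d['score'],np.round(e).tolist(),w)
cv2.imwrite('pics/w2.png',p['pixels'][:,:,::-1])"
```

```text
delta [ 0.1007  0.0002 -0.0012] turn 0.12 | tcp [ 0.5786 -0.253   0.1201] t 5.95 open 0.0342 F [ 0.38 -0.41 -1.81] T [ 0.005 -0.087 -0.007] tilt [-0.004  0.    -1.   ] head 178.1
0.95 [[321.0, 16.0], [318.0, 348.0]] 98.02554333661058
0.59 [[357.0, 432.0], [280.0, 432.0]] 50.03196327616354
```

View pics/w2.png

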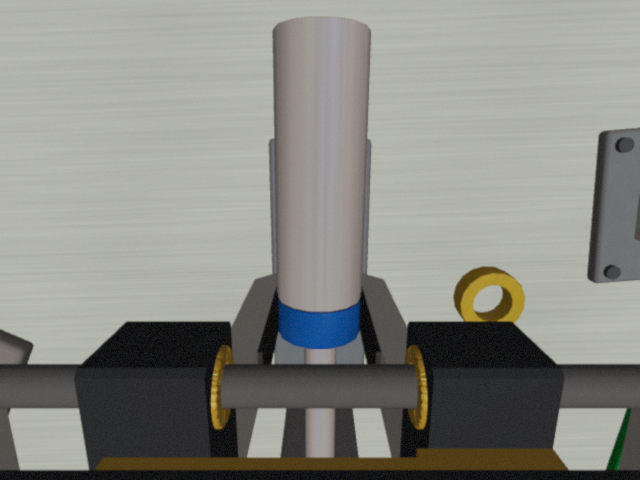

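The liner is held near its blue end (row 325) and is sliding level on the bar, so I carry on.

{"name": "send_rows", "arguments": {"deltas": "0.02 0 0 0 0;0.045 0 0 0 0;0.07 0 0 0 0;0.095 0 0 0 0;0.11 0 0 0 0;0.11 0 0 0 0;0.11 0 0 0 0"}}

```text
time_s: 6.63
tcp_pos: [0.4719, -0.2507, 0.121]
ee_rot: [[-0.999, 0.032, 0.008], [0.032, 0.999, -0.002], [-0.008, -0.002, -1.0]]
wrist_force: [-0.3, 0.3, -1.0]
opening: 0.0342
```

{"name": "send_rows", "arguments": {"deltas": "0.01 0 -0.02 0 0;0.01 0 -0.05 0 0;0.01 0 -0.08 0 0;0.01 0 -0.11 0 0;0.01 0 -0.13 0 0;0.01 0 -0.13 0 0;0.01 0 -0.13 0 0;0.01 0 -0.13 0 0"}}

```text
time_s: 7.3
tcp_pos: [0.461, -0.2496, 0.2494]
ee_rot: [[-0.999, 0.032, 0.007], [0.032, 0.999, -0.001], [-0.007, -0.0, -1.0]]
wrist_force: [0.1, 0.9, -2.6]
opening: 0.034
```

```bash
python3 -c "
from h import *
go(.54,-.1,.26,183)"
```

```text
delta [-0.0742  0.1521 -0.0102] turn -4.82 | tcp [ 0.461  -0.2496  0.2494] t 7.3 open 0.034 F [ 0.09  0.88 -2.64] T [-0.024 -0.067 -0.006] tilt [-0.007 -0.    -1.   ] head 178.2
```

```bash
python3 -c "
from h import *
go(.541,-.0144,.26,183.3)"
```

```text
delta [-0.0725  0.2376 -0.0102] turn -5.12 | tcp [ 0.461  -0.2496  0.2494] t 7.3 open 0.034 F [ 0.09  0.88 -2.64] T [-0.024 -0.067 -0.006] tilt [-0.007 -0.    -1.   ] head 178.2
```

{"name": "send_rows", "arguments": {"deltas": "-0.01 0.02 -0.01 0 0;-0.02 0.06 -0.01 -2 0;-0.04 0.1 -0.01 -5 0;-0.06 0.14 -0.01 -5 0;-0.072 0.18 -0.01 -5 0;-0.072 0.22 -0.01 -5 0;-0.072 0.238 -0.01 -5 0;-0.072 0.238 -0.01 -5 0"}}

```text
time_s: 7.97
tcp_pos: [0.5393, -0.0088, 0.2566]
ee_rot: [[-0.998, -0.062, 0.002], [-0.062, 0.998, 0.003], [-0.002, 0.003, -1.0]]
wrist_force: [-0.1, -0.7, -2.8]
opening: 0.0342
```

{"name": "send_rows", "arguments": {"deltas": "0 0 0 0 0;0 0 0 0 0;0 0 0 0 0", "force": 10}}

```text
time_s: 8.22
tcp_pos: [0.5386, -0.0095, 0.2549]
ee_rot: [[-0.998, -0.061, -0.001], [-0.061, 0.998, 0.003], [0.001, 0.003, -1.0]]
wrist_force: [0.5, -1.1, -1.6]
opening: 0.0345
```

```bash
cat >> h.py <<'E'
def look(i,f=0):
    go(.541,-.0144,.26,183.3)
    p=wrist()
    for d in finder.cut_out('liner_center',p)[:1]:
        m=big(d['pixels']); e,w=ends(m); print(d['score'],np.round(e).tolist(),w)
    if f: cv2.imwrite(f'pics/w{i}.png',p['pixels'][:,:,::-1])
E
python3 -c "
from h import *
look(3)"
```

```text
delta [-0.0021 -0.005  -0.0051] turn 0.17 | tcp [ 0.5386 -0.0095  0.2549] t 8.22 open 0.0345 F [ 0.53 -1.14 -1.57] T [ 0.04  -0.125 -0.038] tilt [ 0.001  0.003 -1.   ] head -176.5
0.88 [[-1.0, 14.0], [56.0, 17.0]] 33.84855306441272
```

```bash
python3 -c "
from h import *
p=wrist(); cv2.imwrite('pics/w4.png',p['pixels'][:,:,::-1])
for d in finder.cut_out('liner_center',p): print(d['score'],d['point'],d['pixels'].sum())
"
```

```text
0.61 [317.3, 203.0] 21033
0.55 [29.7, 13.0] 1666
0.17 [205.6, 293.0] 1322
```

View pics/w4.png

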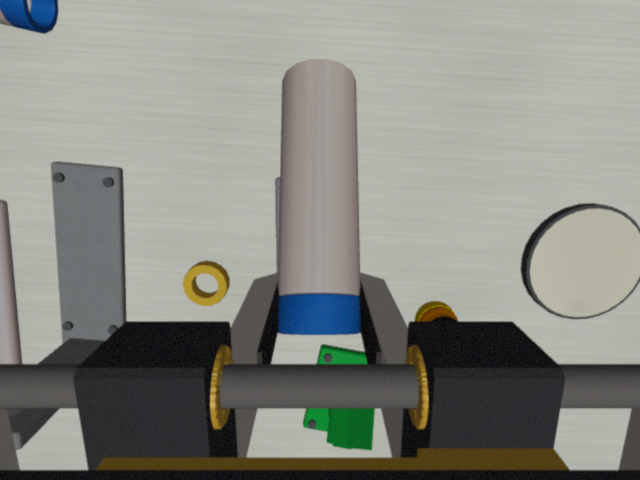

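The liner already tips in the grip at 10 N: its far end moved from row 16 to row 62. I write a tilt estimator from that row.

```bash
cat >> h.py <<'E'
def tilt(gp=.106,dz=-.008):
    "liner dip below level (deg) from far-end row in the wrist picture; gp grip-to-far-end, dz tool-z of axis at grip"
    s=env.get_state(); R=np.array(s["ee_rot"]); p=wrist(); ds=[d for d in finder.cut_out('liner_center',p) if abs(d['point'][0]-318)<40 and d['pixels'].sum()>4000]
    if not ds: print("no liner"); return
    m=ds[0]['pixels']; r0=np.nonzero(m[:,300:340].any(1))[0].min(); out=[]
    for a in range(-5,100):
        t=np.radians(a); ax=np.array([np.cos(t),0,np.sin(t)]); n=np.array([-np.sin(t),0,np.cos(t)])
        rows=[proj(p,R@(np.array([0,0,dz])+ax*gp+n*18e-3*k)+s["tcp_pos"])[1] for k in (-1,1)]; out.append(min(rows))
    print("top row",r0,"px",int(m.sum()),"dip",np.arange(-5,100)[np.argmin(np.abs(np.array(out)-r0))],"Ty",round(s["wrist_torque"][1],3),"open",round(s["opening"],4),"t",s["time_s"],"model",np.round(out[5::10]).tolist())
E
python3 -c "
from h import *
tilt()"
```

```text
top row 59 px 21383 dip 25 Ty -0.081 open 0.0346 t 8.4167 model [24.0, 33.0, 49.0, 69.0, 92.0, 115.0, 140.0, 165.0, 191.0, 216.0]
```

{"name": "send_rows", "arguments": {"deltas": "0 -0.005 -0.005 0 0;0 -0.005 -0.005 0 0;0 -0.005 -0.005 0 0", "force": 10}}

```text
time_s: 8.77
tcp_pos: [0.5402, -0.0153, 0.2626]
ee_rot: [[-0.998, -0.059, 0.004], [-0.059, 0.998, 0.002], [-0.004, 0.002, -1.0]]
wrist_force: [-0.3, 0.2, -1.9]
opening: 0.0345
```

```bash
python3 -c "
from h import *
tilt()"
```

```text
top row 59 px 21368 dip 25 Ty -0.071 open 0.0345 t 8.7667 model [24.0, 33.0, 49.0, 69.0, 92.0, 115.0, 140.0, 165.0, 191.0, 216.0]
```

{"name": "send_rows", "arguments": {"deltas": "0 0 0 0 0;0 0 0 0 0;0 0 0 0 0", "force": 8}}

```text
time_s: 9.12
tcp_pos: [0.5397, -0.0147, 0.2619]
ee_rot: [[-0.998, -0.06, 0.002], [-0.06, 0.998, 0.003], [-0.002, 0.003, -1.0]]
wrist_force: [-0.6, 0.1, -2.2]
opening: 0.0343
```

```bash
python3 -c "
from h import *
tilt()"
```

```text
top row 74 px 19657 dip 32 Ty -0.133 open 0.0343 t 9.1167 model [24.0, 33.0, 49.0, 69.0, 92.0, 115.0, 140.0, 165.0, 191.0, 216.0]
```

{"name": "send_rows", "arguments": {"deltas": "0 0 0 0 0;0 0 0 0 0;0 0 0 0 0", "force": 6.5}}

```text
time_s: 9.47
tcp_pos: [0.5397, -0.0146, 0.2619]
ee_rot: [[-0.998, -0.06, 0.002], [-0.06, 0.998, 0.003], [-0.002, 0.003, -1.0]]
wrist_force: [0.0, -0.7, -1.1]
opening: 0.0345
```

```bash
python3 -c "
from h import *
tilt()"
```

```text
top row 107 px 16673 dip 47 Ty -0.056 open 0.0345 t 9.4667 model [24.0, 33.0, 49.0, 69.0, 92.0, 115.0, 140.0, 165.0, 191.0, 216.0]
```

{"name": "send_rows", "arguments": {"deltas": "0 0 0 0 0;0 0 0 0 0;0 0 0.02 0 0;0 0 0.045 0 0;0 0 0.075 0 0;0 0 0.075 0 0;0 0 0.075 0 0", "force": 30}}

```text
time_s: 10.15
tcp_pos: [0.5383, -0.0142, 0.1853]
ee_rot: [[-0.998, -0.06, -0.003], [-0.06, 0.998, 0.004], [0.002, 0.004, -1.0]]
wrist_force: [-0.6, 1.2, -1.4]
opening: 0.0346
```

```bash
python3 -c "
from h import *
tilt(); go(.600,-.011,.127,183.3)
p=vision.camera('scene');im=p['pixels'].copy();s=env.get_state();R=np.array(s['ee_rot'])
# overlay: liner model at 45 deg, seat axis
g=np.array(s['tcp_pos'])+R@[0,0,-.009]
for a,c in ((45,(255,0,0)),(50,(0,255,0))):
    ax=R@np.array([np.cos(np.radians(a)),0,np.sin(np.radians(a))])
    A,B=proj(p,g-ax*.014),proj(p,g+ax*.106); cv2.line(im,tuple(A.astype(int).tolist()),tuple(B.astype(int).tolist()),c,1)
S=np.array([.5645,-.013,.1]);u=np.array([.998,.0576,1])/2**.5
cv2.circle(im,tuple(proj(p,S-.06*u).astype(int).tolist()),2,(0,255,255),-1);cv2.circle(im,tuple(proj(p,S).astype(int).tolist()),2,(255,255,0),-1)
t=vision.camera('top');it=t['pixels'].copy()
for q in (S,S-.06*u,S+.06*u): cv2.circle(it,tuple(proj(t,q).astype(int).tolist()),1,(0,255,255),-1)
f=lambda im,x,y,w: cv2.convertScaleAbs(cv2.resize(im[y:y+w,x:x+w],(400,400),interpolation=cv2.INTER_CUBIC),alpha=1.4)[:,:,::-1]
cv2.imwrite('pics/c5.png',np.hstack([f(im,250,170,130),f(it,250,170,130)]))
"
```

```text
top row 109 px 16684 dip 47 Ty -0.026 open 0.0346 t 10.15 model [24.0, 33.0, 49.0, 69.0, 92.0, 115.0, 140.0, 165.0, 191.0, 216.0]
delta [-0.0588  0.      0.0619] turn 0.14 | tcp [ 0.541  -0.0147  0.1886] t 10.25 open 0.0342 F [ 0.36  0.23 -1.8 ] T [-0.049 -0.097  0.006] tilt [-0.005  0.002 -1.   ] head -176.6
```

View pics/c5.png

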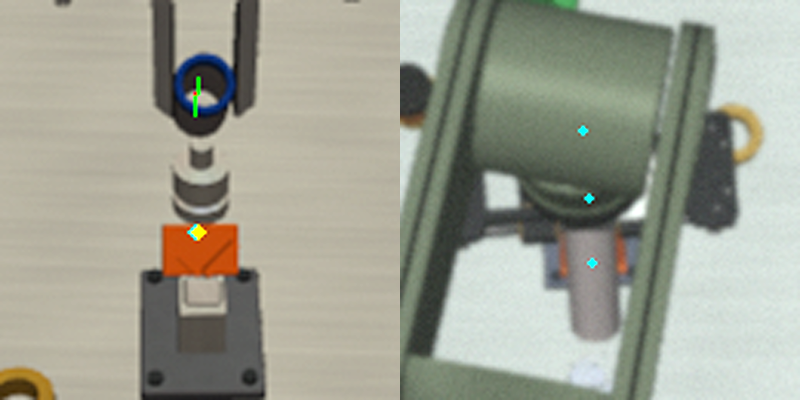

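The scene crop looks down the bore: ring at (204,84), orange V centred at column 200, seat axis projected at (197,232). The liner is lined up within about 2 to 3 mm and the dip is about 47°, so I go in square to the slope.

{"name": "send_rows", "arguments": {"deltas": "-0.015 -0.002 0.016 0 0;-0.03 -0.002 0.032 0 0;-0.045 -0.002 0.047 0 0;-0.05 -0.002 0.052 0 0;-0.053 -0.002 0.055 0 0;-0.053 -0.002 0.055 0 0;-0.053 -0.002 0.055 0 0"}}

```text
time_s: 10.93
tcp_pos: [0.5952, -0.0136, 0.1359]
ee_rot: [[-0.998, -0.06, 0.008], [-0.06, 0.998, 0.002], [-0.008, 0.001, -1.0]]
wrist_force: [0.1, 0.4, -2.7]
opening: 0.0347
```

```bash
python3 -c "
from h import *
go(.600,-.0135,.127,183.3)"
```

```text
delta [-0.0047 -0.0002  0.0089] turn 0.15 | tcp [ 0.5952 -0.0136  0.1359] t 10.93 open 0.0347 F [ 0.14  0.36 -2.66] T [ 0.    -0.004 -0.   ] tilt [-0.008  0.001 -1.   ] head -176.6
```

{"name": "send_rows", "arguments": {"deltas": "-0.002 0 0.003 0 0;-0.003 0 0.005 0 0;-0.004 0 0.007 0 0;-0.004 0 0.007 0 0"}}

```text
time_s: 11.27
tcp_pos: [0.5994, -0.0126, 0.1296]
ee_rot: [[-0.998, -0.06, 0.008], [-0.06, 0.998, 0.003], [-0.008, 0.002, -1.0]]
wrist_force: [-0.4, 2.1, 3.2]
opening: 0.0339
```

```bash
python3 -c "
from h import *
go(.600,-.0135,.127,183.3)
p=wrist();cv2.imwrite('pics/w6.png',p['pixels'][:,:,::-1]);tilt()"
```

```text
delta [-0.0005 -0.0009  0.0026] turn 0.13 | tcp [ 0.5994 -0.0126  0.1296] t 11.27 open 0.0339 F [-0.43  2.05  3.2 ] T [ 0.666  0.468 -0.202] tilt [-0.008  0.002 -1.   ] head -176.6
top row 105 px 16939 dip 46 Ty 0.446 open 0.0341 t 11.3167 model [24.0, 33.0, 49.0, 69.0, 92.0, 115.0, 140.0, 165.0, 191.0, 216.0]
```

{"name": "send_rows", "arguments": {"deltas": "0 0.001 0 0 0;0 0.002 0.001 0 0;0 0.002 0.002 0 0;0 0.002 0.003 0 0;0 0.002 0.003 0 0", "force": 8}}

```text
time_s: 11.83
tcp_pos: [0.5998, -0.0116, 0.1267]
ee_rot: [[-0.998, -0.06, 0.009], [-0.06, 0.998, 0.001], [-0.009, 0.001, -1.0]]
wrist_force: [-0.3, -2.0, 1.7]
opening: 0.0343
```

```bash
python3 -c "
from h import *
tilt();go(.600,-.0135,.127,183.3)"
```

```text
top row 101 px 17141 dip 44 Ty 0.016 open 0.0343 t 11.8333 model [24.0, 33.0, 49.0, 69.0, 92.0, 115.0, 140.0, 165.0, 191.0, 216.0]
delta [-0.0001 -0.002  -0.0004] turn 0.14 | tcp [ 0.5998 -0.0115  0.1266] t 11.93 open 0.0346 F [ 0.17 -2.49 -0.23] T [-0.639 -0.034  0.07 ] tilt [-0.009  0.001 -1.   ] head -176.6
```

{"name": "send_rows", "arguments": {"deltas": "0 -0.001 0 0 0;0 -0.001 0 0 0;0 -0.001 0 0 0.4;0 -0.001 0 0 0.42;0 -0.001 0 0 0.46;0 -0.001 0 0 0.55;0 -0.001 0 0 0.7;0 -0.001 0 0 0.7", "force": 5}}

```text
time_s: 12.6
tcp_pos: [0.5998, -0.0125, 0.1266]
ee_rot: [[-0.998, -0.06, 0.009], [-0.06, 0.998, 0.001], [-0.009, 0.001, -1.0]]
wrist_force: [0.6, -0.1, -0.4]
opening: 0.0598
```

{"name": "send_rows", "arguments": {"deltas": "0 0 0 0 0.7;0 0 0 0 0.7;0 0 0 0 0.7;0 0 0 0 0.7"}}

```text
time_s: 12.93
tcp_pos: [0.5998, -0.0125, 0.1266]
ee_rot: [[-0.998, -0.06, 0.009], [-0.06, 0.998, 0.001], [-0.009, 0.001, -1.0]]
wrist_force: [0.4, -1.1, -0.1]
opening: 0.0655
```

```bash
python3 -c "
from h import *
tilt();go(.600,-.0135,.127,183.3)
p=wrist();cv2.imwrite('pics/w7.png',p['pixels'][:,:,::-1])"
```

```text
no liner
delta [-0.0001 -0.001  -0.0004] turn 0.14 | tcp [ 0.5998 -0.0125  0.1266] t 13.03 open 0.066 F [-0.04 -0.45 -0.72] T [0.031 0.022 0.058] tilt [-0.009  0.001 -1.   ] head -176.6
```

View pics/w7.png

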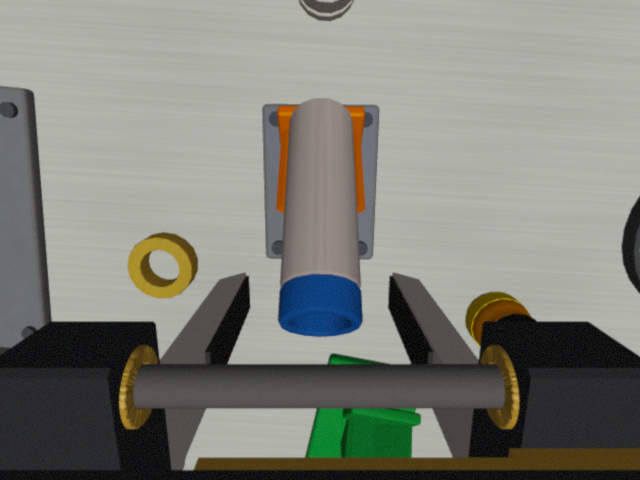

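The liner lies in the orange V with its blue end up (ring at 320,305) and its lower end by the stop (row 103). The fingers stand clear on both sides. Now I take it again and lift it out square to the slope.

{"name": "send_rows", "arguments": {"deltas": "0 0 0 0 0.4;0 0 0 0 0;0 0 0 0 0;0 0 0 0 0;0 0 0 0 0;0 0 0 0 0;0 0 0 0 0;0 0 0 0 0", "force": 25}}

```text
time_s: 13.75
tcp_pos: [0.5999, -0.0122, 0.1266]
ee_rot: [[-0.998, -0.06, 0.009], [-0.06, 0.998, 0.002], [-0.009, 0.001, -1.0]]
wrist_force: [0.3, 1.2, -0.5]
opening: 0.0341
```

{"name": "send_rows", "arguments": {"deltas": "0.01 0 -0.01 0 0;0.025 0 -0.025 0 0;0.045 0 -0.045 0 0;0.06 0 -0.065 0 0;0.06 0 -0.09 0 0;0.06 0 -0.13 0 0;0.06 0 -0.15 0 0;0.06 0 -0.15 0 0"}}

```text
time_s: 14.42
tcp_pos: [0.5417, -0.0169, 0.2821]
ee_rot: [[-0.998, -0.06, 0.021], [-0.06, 0.998, -0.001], [-0.02, -0.002, -1.0]]
wrist_force: [0.7, 0.1, -1.2]
opening: 0.0343
```

```bash
python3 -c "
from h import *
tilt();go(.58,.28,.26,183.3)"
```

```text
top row 104 px 16398 dip 45 Ty -0.085 open 0.0343 t 14.4167 model [24.0, 33.0, 49.0, 69.0, 91.0, 115.0, 140.0, 165.0, 191.0, 216.0]
delta [-0.059   0.2932  0.0166] turn 0.13 | tcp [ 0.5385 -0.0162  0.2758] t 14.52 open 0.0346 F [-0.6   0.27 -2.17] T [ 0.072 -0.094  0.03 ] tilt [-0.01   0.001 -1.   ] head -176.6
```

{"name": "send_rows", "arguments": {"deltas": "0 0.03 0.01 0 0;-0.01 0.07 0.01 0 0;-0.02 0.11 0.01 0 0;-0.03 0.15 0.01 0 0;-0.04 0.19 0.01 0 0;-0.05 0.23 0.01 0 0;-0.06 0.27 0.01 0 0;-0.06 0.293 0.01 0 0"}}

```text
time_s: 15.18
tcp_pos: [0.5797, 0.2834, 0.2616]
ee_rot: [[-0.998, -0.062, 0.004], [-0.062, 0.998, 0.001], [-0.004, 0.001, -1.0]]
wrist_force: [-0.1, 0.2, -2.3]
opening: 0.0347
```

{"name": "send_rows", "arguments": {"deltas": "0 0 0 0 0;0 0 0 0 0;0 0 0 0 0;0 0 0 0 0", "force": 5}}

```text
time_s: 15.52
tcp_pos: [0.5792, 0.2817, 0.2598]
ee_rot: [[-0.998, -0.061, 0.001], [-0.061, 0.998, -0.001], [-0.001, -0.001, -1.0]]
wrist_force: [-0.7, -1.0, -1.0]
opening: 0.0347
```

```bash
python3 -c "
from h import *
tilt();go(.582,.281,.26,183.3)"
```

```text
top row 158 px 12236 dip 67 Ty -0.008 open 0.0347 t 15.5167 model [24.0, 33.0, 49.0, 69.0, 92.0, 115.0, 140.0, 165.0, 191.0, 216.0]
delta [-0.0022 -0.0009  0.0013] turn 0.16 | tcp [0.5798 0.2817 0.2613] t 15.62 open 0.0344 F [ 0.16  0.04 -2.47] T [ 0.034 -0.047  0.041] tilt [-0.003  0.    -1.   ] head -176.5
```

{"name": "send_rows", "arguments": {"deltas": "0 0 0 0 0;0 0 0 0 0;0 0 0 0 0", "force": 3.6}}

```text
time_s: 15.87
tcp_pos: [0.58, 0.2809, 0.2617]
ee_rot: [[-0.998, -0.059, 0.004], [-0.059, 0.998, 0.0], [-0.004, 0.0, -1.0]]
wrist_force: [-0.5, 0.5, -2.1]
opening: 0.0347
```

```bash
python3 -c "
from h import *
tilt()"
```

```text
top row 158 px 12468 dip 67 Ty -0.026 open 0.0347 t 15.8667 model [24.0, 33.0, 49.0, 69.0, 92.0, 115.0, 140.0, 165.0, 191.0, 216.0]
```

{"name": "send_rows", "arguments": {"deltas": "0 0 0 0 0;0 0 -0.01 0 0;0 0 0 0 0;0 0 -0.01 0 0;0 0 0 0 0;0 0 0 0 0", "force": 3}}

```text
time_s: 16.47
tcp_pos: [0.5795, 0.2813, 0.2603]
ee_rot: [[-0.998, -0.06, 0.002], [-0.06, 0.998, -0.0], [-0.002, -0.0, -1.0]]
wrist_force: [-0.5, 0.6, -2.8]
opening: 0.0346
```

```bash
python3 -c "
from h import *
tilt(); p=wrist(); q=vision.camera('scene')
a=cv2.resize(p['pixels'],(400,300)); b=cv2.resize(q['pixels'][170:350,380:620],(400,300),interpolation=cv2.INTER_CUBIC)
cv2.imwrite('pics/c8.png',np.hstack([a,b])[:,:,::-1])"
```

```text
top row 193 px 9709 dip 81 Ty 0.042 open 0.0346 t 16.4667 model [24.0, 33.0, 49.0, 69.0, 92.0, 115.0, 140.0, 165.0, 191.0, 216.0]
```

View pics/c8.png

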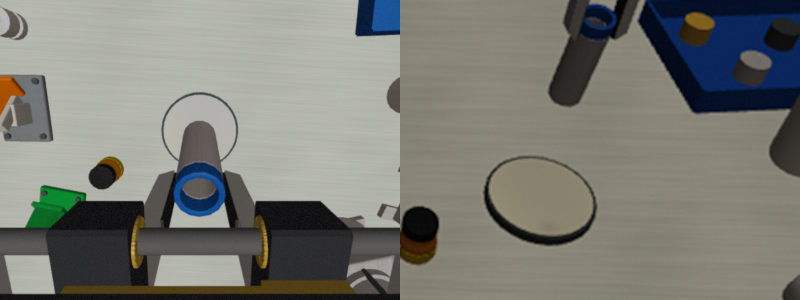

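Shaking at 3 N brought the liner to about 81° of dip, with its blue end still at the pads (wrist 200,190) and the plate below. I shake it once more.

{"name": "send_rows", "arguments": {"deltas": "0 0 -0.01 0 0;0 0 0 0 0;0 0 -0.01 0 0;0 0 0 0 0;0 0 -0.01 0 0;0 0 0 0 0;0 0 0 0 0", "force": 3}}

```text
time_s: 17.25
tcp_pos: [0.5793, 0.2812, 0.2598]
ee_rot: [[-0.998, -0.06, 0.001], [-0.06, 0.998, -0.0], [-0.001, -0.0, -1.0]]
wrist_force: [0.0, -0.8, -3.0]
opening: 0.0349
```

```bash
python3 -c "
from h import *
tilt(); go(.583,.2815,.13,None)"
```

```text
top row 202 px 8917 dip 84 Ty 0.031 open 0.0349 t 17.25 model [24.0, 33.0, 49.0, 69.0, 92.0, 115.0, 140.0, 165.0, 191.0, 216.0]
delta [-0.0037  0.0002  0.1301] turn 0 | tcp [0.5792 0.2812 0.2601] t 17.35 open 0.0348 F [-0.62  0.24 -1.74] T [ 0.068  0.018 -0.03 ] tilt [-0.001 -0.001 -1.   ] head -176.6
```

{"name": "send_rows", "arguments": {"deltas": "-0.01 0 0.02 0 0;-0.01 0 0.045 0 0;-0.01 0 0.07 0 0;-0.01 0 0.095 0 0;-0.01 0 0.115 0 0;-0.01 0 0.13 0 0;-0.01 0 0.135 0 0;-0.01 0 0.135 0 0", "force": 6}}

```text
time_s: 18.02
tcp_pos: [0.588, 0.2812, 0.123]
ee_rot: [[-0.998, -0.06, -0.003], [-0.06, 0.998, -0.002], [0.003, -0.002, -1.0]]
wrist_force: [0.1, 0.1, -2.5]
opening: 0.0347
```

```bash
python3 -c "
from h import *
tilt(); go(.583,.2815,.112,None)"
```

```text
top row 200 px 9133 dip 84 Ty -0.025 open 0.0347 t 18.0167 model [24.0, 33.0, 49.0, 69.0, 92.0, 115.0, 140.0, 165.0, 191.0, 216.0]
delta [0.007 0.    0.014] turn 0 | tcp [0.59   0.2819 0.126 ] t 18.12 open 0.0343 F [ 0.11  0.6  -1.19] T [ 0.026 -0.005  0.068] tilt [-0.002 -0.    -1.   ] head -176.6
```

Now I lower it in small steps at a light grip until it touches.

{"name": "send_rows", "arguments": {"deltas": "0 0 0.003 0 0;0 0 0.006 0 0;0 0 0.009 0 0;0 0 0.011 0 0;0 0 0.011 0 0;0 0 0.011 0 0", "force": 4}}

```text
time_s: 18.62
tcp_pos: [0.5917, 0.2824, 0.1174]
ee_rot: [[-0.998, -0.06, 0.007], [-0.06, 0.998, 0.001], [-0.007, 0.001, -1.0]]
wrist_force: [-0.0, 0.8, 4.4]
opening: 0.0346
```

```bash
python3 -c "
from h import *
tilt(); go(.583,.2815,.112,None)"
```

```text
top row 202 px 9231 dip 84 Ty 0.007 open 0.0346 t 18.6167 model [24.0, 33.0, 49.0, 69.0, 92.0, 115.0, 140.0, 165.0, 191.0, 216.0]
delta [ 0.0087 -0.0004  0.0053] turn 0 | tcp [0.5916 0.2824 0.1174] t 18.72 open 0.0347 F [-0.08 -0.21  5.44] T [-0.018  0.02  -0.015] tilt [-0.007  0.001 -1.   ] head -176.6
```

{"name": "send_rows", "arguments": {"deltas": "0.002 0 0 0 0;0.004 0 0 0 0;0.006 0 0 0 0;0.008 0 0 0 0;0.008 0 0 0 0;0.008 0 0 0 0", "force": 3}}

```text
time_s: 19.22
tcp_pos: [0.583, 0.2819, 0.117]
ee_rot: [[-0.998, -0.06, 0.005], [-0.06, 0.998, 0.001], [-0.005, 0.001, -1.0]]
wrist_force: [-0.7, -0.0, -0.4]
opening: 0.0348
```

```bash
python3 -c "
from h import *
tilt(); go(.583,.2815,.112,None)"
```

```text
top row 209 px 8780 dip 87 Ty 0.191 open 0.0348 t 19.2167 model [24.0, 33.0, 49.0, 69.0, 92.0, 115.0, 140.0, 165.0, 191.0, 216.0]
delta [ 0.0003 -0.0004  0.005 ] turn 0 | tcp [0.5832 0.2819 0.117 ] t 19.32 open 0.0345 F [-0.7   0.25 -0.37] T [-0.007  0.173  0.011] tilt [-0.006  0.001 -1.   ] head -176.6
```

{"name": "send_rows", "arguments": {"deltas": "0.001 0 0.001 0 0;0.002 0 0.002 0 0;0.002 0 0.002 0 0;0.002 0 0.002 0 0", "force": 3}}

```text
time_s: 19.65
tcp_pos: [0.5818, 0.2819, 0.1159]
ee_rot: [[-0.998, -0.06, 0.007], [-0.06, 0.998, 0.001], [-0.007, 0.001, -1.0]]
wrist_force: [-0.8, -0.2, 5.3]
opening: 0.0345
```

```bash
python3 -c "
from h import *
tilt(); go(.583,.2815,.112,None)
p=wrist(); q=vision.camera('scene'); cv2.imwrite('pics/s9f.png',q['pixels'][:,:,::-1])
for d in finder.cut_out('liner_center',q):
    e,w=ends(big(d['pixels'])); print(d['score'],np.round(e,1).tolist())
print('upright axis px', proj(q,[.583,.2815,.014]).round(1),proj(q,[.583,.2815,.134]).round(1))
a=cv2.resize(p['pixels'][:,:],(400,300)); b=cv2.resize(q['pixels'][190:325,395:575],(400,300),interpolation=cv2.INTER_CUBIC)
cv2.imwrite('pics/c9.png',np.hstack([a,b])[:,:,::-1])"
```

```text
top row 210 px 8894 dip 88 Ty 0.132 open 0.0345 t 19.65 model [24.0, 33.0, 49.0, 69.0, 92.0, 115.0, 140.0, 165.0, 191.0, 216.0]
delta [-0.0012 -0.0005  0.0038] turn 0 | tcp [0.5817 0.2819 0.1158] t 19.75 open 0.0346 F [-1.35 -0.17  5.64] T [-0.037  0.212 -0.009] tilt [-0.007  0.001 -1.   ] head -176.6
0.9 [[482.1, 237.5], [459.2, 290.2]]
0.64 [[133.4, 196.0], [208.3, 206.6]]
upright axis px [462.6 287.2] [477.  243.7]
```

View pics/c9.png

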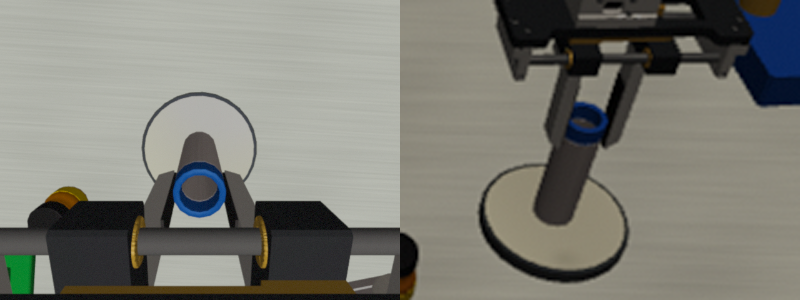

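The liner stands on the plate near its middle, held at the blue end (scene crop 588,122, foot at 560,215), about 2° off upright and touching (Fz +5 N). I ease the load and open slowly.

{"name": "send_rows", "arguments": {"deltas": "0 0 -0.0005 0 0;0 0 -0.001 0 0;0 0 -0.001 0 0.39;0 0 -0.001 0 0.41;0 0 -0.001 0 0.44;0 0 -0.001 0 0.5;0 0 -0.001 0 0.6;0 0 -0.001 0 0.8"}}

```text
time_s: 20.57
tcp_pos: [0.5815, 0.2818, 0.1163]
ee_rot: [[-0.998, -0.06, 0.006], [-0.06, 0.998, 0.001], [-0.006, 0.001, -1.0]]
wrist_force: [0.6, -1.0, -0.4]
opening: 0.0571
```

{"name": "send_rows", "arguments": {"deltas": "0 0 0 0 0.9;0 0 0 0 0.9;0 0 0 0 0.9;0 0 0 0 0.9;0 0 0 0 0.9"}}

```text
time_s: 20.98
tcp_pos: [0.5815, 0.2818, 0.1163]
ee_rot: [[-0.998, -0.06, 0.006], [-0.06, 0.998, 0.001], [-0.006, 0.001, -1.0]]
wrist_force: [0.0, 0.4, -0.8]
opening: 0.0842
```

{"name": "send_rows", "arguments": {"deltas": "0 0 -0.02 0 0.9;0 0 -0.05 0 0.9;0 0 -0.08 0 0.9;0 0 -0.11 0 0.9;0 0 -0.12 0 0.9;0 0 -0.12 0 0.9;0 0 -0.12 0 0.9;0 0 -0.12 0 0.9"}}

```text
time_s: 21.65
tcp_pos: [0.5794, 0.2812, 0.2335]
ee_rot: [[-0.998, -0.06, 0.002], [-0.06, 0.998, -0.0], [-0.002, -0.0, -1.0]]
wrist_force: [-0.1, 0.3, -0.6]
opening: 0.0843
```

```bash
python3 -c "
from h import *
go(.583,.2815,.112,None)
p=wrist(); q=vision.camera('scene')
for d in finder.cut_out('liner_center',q):
    e,w=ends(big(d['pixels'])); print(d['score'],np.round(e,1).tolist())
print('blue ring at z=.134 / plate in scene:')
for im in (q,p):
    h=cv2.cvtColor(im['pixels'],cv2.COLOR_RGB2HSV); b=cv2.inRange(h,(105,120,40),(125,255,255))>0
    X=proj(im,[.582,.2815,.134]); k=np.zeros_like(b); u,v=X.astype(int); r=30 if im is q else 90; k[max(0,v-r):v+r,max(0,u-r):u+r]=1; b&=k>0
    y,x=np.nonzero(b); c=[(x.min()+x.max())/2,(y.min()+y.max())/2]; print('expect',X.round(1),'ring',c,on_z(im,c,.128).round(4))
for n,z in [('plate_top',.014)]:
  for im in (q,p):
    for d in finder.cut_out(n,im)[:1]: print(n,d['score'],on_z(im,cv2.minAreaRect(np.argwhere(d['pixels'])[:,::-1].astype(np.float32))[0],z).round(4))
a=cv2.resize(p['pixels'],(400,300)); b=cv2.resize(q['pixels'][190:325,395:575],(400,300),interpolation=cv2.INTER_CUBIC)
cv2.imwrite('pics/c10.png',np.hstack([a,b])[:,:,::-1])"
```

```text
delta [-3.400e-03  1.000e-04  1.215e-01] turn 0 | tcp [0.5794 0.2812 0.2335] t 21.65 open 0.0843 F [-0.13  0.26 -0.62] T [ 0.053 -0.045  0.011] tilt [-0.002 -0.    -1.   ] head -176.6
0.89 [[131.8, 196.3], [208.4, 206.3]]
0.87 [[478.8, 236.6], [460.7, 290.9]]
0.23 [[430.5, 281.8], [495.2, 301.2]]
0.16 [[193.3, 216.1], [168.3, 339.5]]
blue ring at z=.134 / plate in scene:
expect [476.9 243.4] ring [np.float64(477.5), np.float64(244.5)] [0.5787 0.2847 0.128 ]
expect [319.7 244.8] ring [np.float64(319.5), np.float64(237.5)] [0.5782 0.2811 0.128 ]
plate_top 0.7 [0.5937 0.2789 0.014 ]
plate_top 0.64 [0.5804 0.2809 0.014 ]
```

View pics/c10.png

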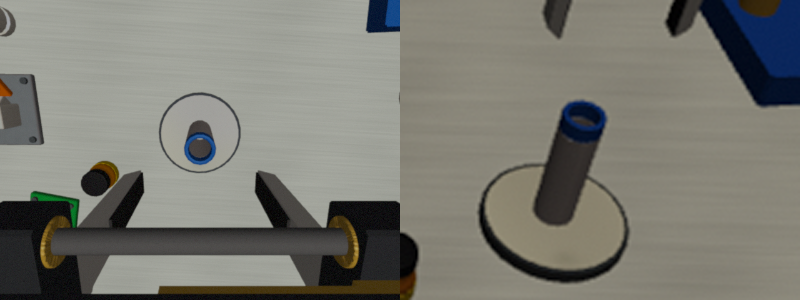

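The liner stands alone and upright on the plate with its blue end up (wrist 200,148, plate circle centred at 200,132; scene foot at 560,215 and top at 583,120). The gripper is well clear, so I hand in.

```bash
python3 -c "
from cell import env
print(env.sign_off())"
```

```text
the job is handed in; nothing more can be done
None
```

I slid the liner off the arbor and laid it in the orange rest, blue end up, where I let go of it. I then took it again, stood it upright on the inspection plate and handed the job in at about 22 s. The hand-in gave no verdict.

The moves cannot tilt the tool, so I let the liner pivot in a loosened grip: to about 45° for the rest, then to near upright over the plate. I squared it up against the plate (contact force about 5 N), eased the load and released it slowly.

**Last checks:**
- **Position:** the wrist camera put the blue ring at (0.578, 0.281) and the plate middle at (0.580, 0.281), about 2 mm apart. The top camera had put the plate middle within 2 mm of that.
- **Disagreement:** the scene camera's plate estimate was about 13 mm off in x. I took this to be the liner hiding part of the plate.
- **Standing and release:** in both final views the liner stands alone, and the gripper was open about 120 mm higher. It was about 2° off upright before release. I did not measure its angle afterwards; its top appeared within about 1 pixel of where an upright liner's would be in the scene view.
- **Bystanders:** I did not measure the nut, jar and piston again. No move came near them, and the wrist force showed no unexpected contact.

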